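# Tighten the agitator's clamp screw with the hex key

## Task

The clamp collar of the paint agitator's drive is loose: take the orange T-handled hex key out of its wooden block, work it gently all the way down into the recessed hexagonal socket of the collar's cap screw, and only then turn the screw clockwise until it just comes up tight against its stop, without forcing it. Let go and leave the key standing upright in the tight screw, fully home; do not disturb anything else on the bench.

Things in the scene. Friction and masses are not known exactly. Their poses are not given: they have to be found in the camera images.
- key_grip (a point): Centre of the orange T-handle of the loose hex key (about 0.28 kg): a bar 110 mm long (x axis), 24 mm wide (y), 22 mm tall (z, up while the key stands). The steel shank hangs below its middle along z, its end 106 mm below this point. The key starts upright in the block, its end 12 mm above the table.
- key_tip (a point): Centre of the square-cut lower end of the key's shank, 106 mm below key_grip along the key's z; same axes as key_grip. The shank is a straight hexagon 19 mm across flats (21.9 mm across corners), 95 mm long below the handle; two flats face along x, two corners point along y.
- block: Wooden tool block 80 x 80 x 60 mm tall on a rubber foot 100 x 100 x 8 mm, fixed; origin at the centre of its underside. A round upright hole 24.5 mm wide, 48 mm deep, in the middle of its top holds the key.
- drive: Agitator drive, fixed: grey base plate 130 x 220 x 12 mm (x, y, z), two blue pedestals 62 mm high at y = -85 and +85 mm, a steel shaft along y, and in the middle the clamp collar, an aluminium block 70 x 70 mm, its top 75 mm above the table. Origin at the centre of the underside.
- socket (a point): Centre of the mouth of the screw's hexagonal socket, 69 mm above the table, 6 mm below the collar's top in a round counterbore 35 mm wide; z up. Socket: 20 mm across flats, 14 mm deep below this point. A 45 degree lead-in 2 mm high rings the mouth: an unaligned key stands on it, about 2 mm deep. How the hexagon is turned varies and is NOT in this frame: find it by feel or eye.
- screw (a joint): Angle of the dark cap screw in rad, growing clockwise seen from above: starts loose at 0 to 0.3, tight at a hard stop at 1.1. It turns with about 0.06 N m and stays where left. A home key has about 6 degrees of play either way before it drives. At the stop each 0.05 rad more adds about 0.25 N m; over about 0.5 N m is forcing it. Zero says nothing about how the hexagon is turned.
- toner: Bystander: white jar with black lid, 72 mm wide, 130 mm tall; origin under it.
- tint: Bystander: amber jar with red lid, 60 mm wide, 90 mm tall; origin under it.
- mixcup: Bystander: open white mixing cup, 80 mm wide, 90 mm tall; origin under it.
- hardener: Bystander: aluminium can, 66 mm wide, 100 mm tall; origin under it.
- spare_collar: Bystander: steel ring 60 mm wide, 18 mm tall; origin under it.
- spanner: Bystander: spanner lying flat; origin under it.
- small_key: Bystander: small black L-shaped hex key lying flat, 120 mm long; origin under it.
Things that resemble listed ones, but are neither listed nor needed, are in the scene too. Leave any pink look-alike of the part that bears key_grip alone.

How it is judged (in metres and radians):
On the way, in this order (a step that is already met when the one before it is completed fails the run):
1. the key is fully home in the socket while the screw is still loose (z of key_tip in the frame of socket below -0.0115 m and horizontal distance between key_tip and socket below 0.003 m and value of joint screw below 0.6 rad), for 0.2 s.
2. the screw is turned up tight with the key fully home (z of key_tip in the frame of socket below -0.01 m and value of joint screw above 1.02 rad), for 0.2 s.
At the end, for the whole second after the job is handed in: The screw is tight (joint above 1.02 rad); the key stands released and at rest in the socket, its end at least 11.5 mm below the socket's mouth and within 3 mm of its centre, leaning less than about 8 degrees (value of joint screw above 1.02 rad and z of key_tip in the frame of socket below -0.0115 m and horizontal distance between key_tip and socket below 0.003 m and angle between key_grip's own z axis and vertical below 0.15 rad and linear speed of hexkey below 0.02 m/s); the robot touches nothing.
It fails at once if the key is pressed hard on the screw while it is not home (z of key_tip in the frame of socket above -0.011 m and contact force between hexkey and screw above 30 N).
It fails at once if the key is pressed or twisted hard before the screw nears its stop (value of joint screw below 0.9 rad and contact force between hexkey and screw above 50 N).
It fails at once if the screw is forced: the contact forces between key and screw add up to over 130 N (about 0.55 N m of twist) (contact force between hexkey and screw above 130 N).
It fails at once if the screw is turned by a key that is not fully home (value of joint screw above 0.6 rad and z of key_tip in the frame of socket above -0.0095 m).
It fails at once if a bystander is moved by more than 20 mm (distance of any of toner, tint, mixcup, hardener, spare_collar, spanner, small_key from where it was at the start of the episode above 0.02 m).
It also fails if it takes over 64 s, if anything falls off the work surface, if the arm or the gripper's body presses on something with over 40 N, if the wrist force passes 120 N, or if a joint passes its speed limit or range.

## Robot

A 6-joint arm with a two-finger parallel gripper is mounted at the origin on the work surface. World frame = base frame: x ahead of the robot, y to its left, z up, the work surface at z = 0. Lengths are in mm, angles in rad, forces in N, time in s.
With the tool pointing down it reaches from about 350 to 975 mm from the base axis. Payload 7.1 kg.
Tool frame: the origin (TCP) lies between the finger pads; the fingertips stand 8 mm ahead of it and the grasp point (between the pads) lies 11 mm behind it; x points along the fingers, y is the direction in which the jaws open and shut, and the axes are right-handed (so a half turn about x gives the same grasp; the last joint's range is limited). The gripper opens to 88 mm and grips with 3 to 60 N. Pads are 20 mm wide; open, the fingers measure 115 mm over their backs; the gripper's body (75 mm by 178 mm) begins 61 mm behind the grasp point.
Start: joints at [-1.125, 0.423, 1.63, -0, 1.089, -0.019], TCP at [280.166, -558.669, 197.375] pointing down, gripper open.
Joint ranges: [-3, 3], [-0.9, 2.11], [0.09, 2.58], [-1.31, 4.45], [0.11, 2.69], [-2.54, 2.54]. Speed limits (rad/s): [2.39, 2.39, 3.01, 3.14, 3.14, 3.14].

## Interface

Orientations are given as a rotation vector (axis times angle).
In Python, from workcell import ctrl gives the robot as it stands.
- The arm moves only by the tool apply_moves, never from a script. Its argument "increments" is a list of rows, each an object with "gripper": the opening in per cent of the stroke, from 0 (shut) to 100 (fully open); "delta_pos": the shift along the tool's x, y, z in cm, a list of three; "dr": the turn, a rotation vector about the tool's x, y, z in rad, a list of three. In form: [{"gripper": gripper, "delta_pos": [dx, dy, dz], "dr": [ax, ay, az]}, ...]. A call has exactly 5 rows; each row shifts and turns the commanded pose from where the row before left it, along the tool's axes as they then stand; what a row does not reach is not made up. A row lasts 1/12 s, in which the tool goes at most 41.7 mm and 7.16 degrees, less where a joint would pass 70% of its speed; a pose out of reach is approached as far as the arm can. A call with a gripper value outside its range is refused whole. The fingers move at their own pace and stop on an object; the grip force is fixed at half the most. Time passes only in rows, so rows that do not move let the fingers close, or fill a call up. It gives the time, the measured TCP pose, the force and the opening at its end, in the units of the state.
- ctrl.get_obs(): the state, without advancing time (a new reading comes with each control period).
- ctrl.get_image(name): name is "scene" or "top"; returns a dict with "img" (420x560x3 uint8, red, green, blue), "range_z" (420x560 float32, mm along the optical axis (not along the pixel's ray), 0 where there is no reading), "mtx" (3x3 intrinsics, pixels), "k1" (the pictures are not rectified: a ray, as slopes to the right and down, at radius r is drawn at 1 + k1 r^2 times it, then the intrinsics apply), "rvec" (rotation vector, rad) and "tvec" (3), from world to camera coordinates, as OpenCV has them. Camera axes: x right, y down, z forward; pixel columns grow to the right and rows downward; lengths in mm; the calibration is good to about 2 mm. A picture is of the moment at which its call begins.
- ctrl.close_job(): hands the job in, once; it reports no verdict.
The state is a dict: "t": time; "qpos": joint angles; "qvel": joint speeds; "joint_torque": joint torques, N m; "ee_pos": TCP position; "orientation": TCP orientation; "ft_force": force on the tool from outside, world axes, zero at the start; "moment": the same for the moment, N m; "width": finger opening in mm.
Only numpy, scipy, OpenCV 4.12 (cv2) and the standard library are available. Lean on these libraries where they do the work, as an engineer would, in place of code of your own. Each camera call takes 0.05 s, during which the arm holds its last target. There are 200 camera calls.

## Working session

There is one attempt and no reset: what is moved stays moved. The work goes in short steps, Python scripts to look and compute and a tool call to move; the robot and the scene stay as the last step left them, time stands still between calls to the robot, and variables do not carry over. Pictures are saved under pics/ and viewed, about 8 in all and at most 12, crops included, and the job is handed in when it is done.

Besides the shell and the picture viewer there is one more tool, called after "Emit:" by a JSON object that holds its "method" and its "body", one argument or row to a line. apply_moves: Moves the arm, as the interface text tells. Its arguments: {"type":"object","properties":{"increments":{"type":"array","items":{"type":"object","properties":{"gripper":{"type":"number"},"delta_pos":{"type":"array","items":{"type":"number"}},"dr":{"type":"array","items":{"type":"number"}}}}}},"required":["increments"]}

```bash
mkdir -p pics; cat > h.py <<'E'
import numpy as np,cv2
from workcell import ctrl
def cam(n):
    d=ctrl.get_image(n); d={k:(np.array(v) if k!='k1' else float(v)) for k,v in d.items()}
    d['R']=cv2.Rodrigues(d['rvec'].astype(float))[0]; return d
def rays(d,uv):
    dist=np.array([d['k1'],0,0,0,0])
    p=cv2.undistortPoints(np.array(uv,float).reshape(-1,1,2),d['mtx'].astype(float),dist).reshape(-1,2)
    return np.c_[p,np.ones(len(p))]
def onplane(d,uv,z):
    r=rays(d,uv)@d['R']; c=-d['R'].T@d['tvec'].reshape(3)
    return c+r*((z-c[2])/r[:,2])[:,None]
def proj(d,P):
    return cv2.projectPoints(np.array(P,float).reshape(-1,1,3),d['rvec'].astype(float),d['tvec'].astype(float),d['mtx'].astype(float),np.array([d['k1'],0,0,0,0]))[0].reshape(-1,2)
def cloud(d):
    h,w=d['range_z'].shape
    v,u=np.mgrid[:h,:w]
    r=rays(d,np.c_[u.ravel(),v.ravel()])*d['range_z'].reshape(-1,1)
    P=((r-d['tvec'].reshape(3))@d['R']).reshape(h,w,3); P[d['range_z']==0]=np.nan
    return P
def save(n,im): cv2.imwrite('pics/'+n,np.ascontiguousarray(im[...,::-1]))
E
python3 - <<'E'
from h import *
a=cam('top');b=cam('scene')
for n,d in(('top',a),('scene',b)):
    save(n+'0.png',d['img']); print(n,-d['R'].T@d['tvec'].reshape(3),d['mtx'][0,0],d['k1'],d['R'].round(2).tolist())
print(ctrl.get_obs())
E
```

```text
top [ 470.31952542    8.31800629 1447.7650402 ] 528.2311136878741 -0.036510983120394545 [[-0.02, -1.0, -0.01], [-1.0, 0.02, -0.09], [0.09, 0.01, -1.0]]
scene [ 1316.12371831 -1264.11351902   996.89724214] 493.9993534235478 -0.16441982572723618 [[0.87, 0.49, 0.01], [0.27, -0.47, -0.84], [-0.41, 0.74, -0.54]]
{'t': 0.1, 'qpos': array([-1.12498786e+00,  4.23756502e-01,  1.63056987e+00,  3.63400388e-06,
        1.08861233e+00, -1.89938534e-02]), 'qvel': array([ 0.00147935, -0.00268298, -0.00278867,  0.00033534, -0.00180228,
       -0.00092186]), 'joint_torque': array([-1.66271529e-03, -5.45615709e+01, -2.74323571e+01,  6.44389959e-02,
        1.86556211e-02, -7.25225823e-05]), 'ee_pos': array([ 279.95810372, -558.21330238,  196.70157289]), 'orientation': array([ 1.96302031,  0.46599622, -1.96358912]), 'ft_force': array([-0.6706645 ,  0.59646082,  0.18557008]), 'moment': array([ 0.01696059, -0.02367859,  0.00890575]), 'width': 87.86876262125793}
```

View pics/top0.png

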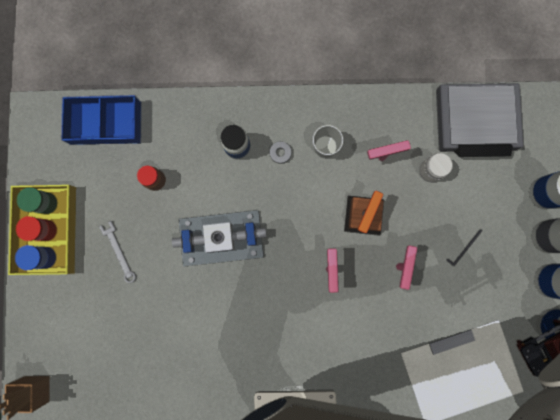

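View pics/scene0.png

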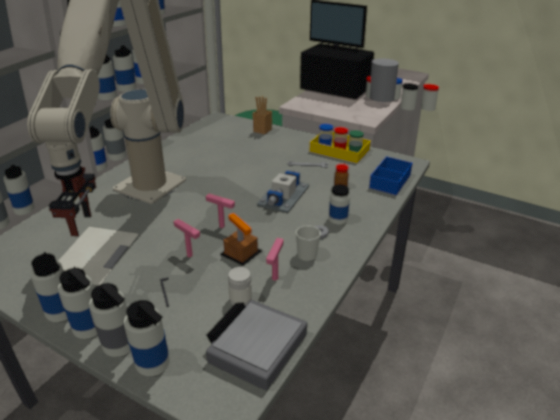

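```bash
python3 - <<'E'
from h import *
a=cam('top');P=cloud(a)
hsv=cv2.cvtColor(a['img'],cv2.COLOR_RGB2HSV)
m=cv2.inRange(hsv,(5,150,120),(18,255,255)); m[:, :340]=0;m[:,400:]=0;m[:180]=0;m[240:]=0
m=cv2.morphologyEx(m,cv2.MORPH_OPEN,np.ones((3,3)))
n,l,s,c=cv2.connectedComponentsWithStats(m);i=1+np.argmax(s[1:,4]);mm=(l==i)
print('orange',s[i]);cs,_=cv2.findContours(mm.astype(np.uint8),0,1);q=max(cs,key=cv2.contourArea)
box=cv2.boxPoints(cv2.minAreaRect(q));W=onplane(a,box,129);print(W.round(1),W.mean(0))
print('sides',np.linalg.norm(W-np.roll(W,1,0),axis=1));print('depth z',np.nanpercentile(P[mm][:,2],[10,50,90]),np.nanmedian(P[mm],0))
# pixel pca in plane
v,u=np.nonzero(mm);Q=onplane(a,np.c_[u,v],129)[:,:2];ev,E=np.linalg.eigh(np.cov(Q.T));print(Q.mean(0),E[:,1],np.arctan2(E[1,1],E[0,1]))
# collar
roi=P[215:260,195:240];z=roi[...,2];k=(z>70)&(z<80);print('collar z',np.nanmedian(z[k]),roi[k].min(0),roi[k].max(0))
g=cv2.inRange(hsv,(0,0,150),(180,60,255)); g[:215]=0;g[260:]=0;g[:,:195]=0;g[:,245:]=0
cs,_=cv2.findContours(g,0,1);q=max(cs,key=cv2.contourArea);rb=cv2.minAreaRect(q);W=onplane(a,cv2.boxPoints(rb),75);print(W.round(1),W.mean(0),np.linalg.norm(W-np.roll(W,1,0),axis=1))
# dark counterbore
gr=cv2.cvtColor(a['img'],cv2.COLOR_RGB2GRAY)
dm=((gr<110)*255).astype(np.uint8);F=np.zeros_like(dm);cv2.drawContours(F,[q],-1,255,-1);dm&=F
cs,_=cv2.findContours(dm,0,1);q=max(cs,key=cv2.contourArea);mo=cv2.moments(q);c=(mo['m10']/mo['m00'],mo['m01']/mo['m00']);print('bore',c,cv2.contourArea(q),onplane(a,[c],75),onplane(a,[c],69))
# drive base
cr=lambda x0,y0,x1,y1,s:cv2.resize(a['img'][y0:y1,x0:x1],None,fx=s,fy=s,interpolation=cv2.INTER_CUBIC)
A=cr(197,217,239,259,9);B=cr(340,185,395,240,7);B=cv2.resize(B,(378,378));save('z1.png',np.hstack([A,B]))
E
```

```text
orange [359 192  23  41 416]
[[ 533.3 -161.6  129. ]
 [ 631.5 -207.8  129. ]
 [ 620.9 -230.6  129. ]
 [ 522.9 -184.3  129. ]] [ 577.13886691 -196.08253703  129.        ]
sides [ 25.04563709 108.45022264  25.21764799 108.38109273]
depth z [124.6382328  128.74718263 132.25956102] [ 575.72031617 -195.94700188  128.74718263]
[ 576.31014922 -195.81393969] [-0.90484614  0.42573872] 2.7018145210278743
collar z 75.07581575356322 [483.4443494  156.44592754  70.02532913] [558.00604928 232.10425895  79.96881256]
[[553.9 235.9  75. ]
 [560.7 164.1  75. ]
 [490.9 156.9  75. ]
 [484.2 228.3  75. ]] [522.41030322 196.30138857  75.        ] [70.16086168 72.07114182 70.12480857 71.74506699]
bore (217.04455445544554, 236.9125412541254) 101.0 [[522.07033085 195.23925892  75.        ]] [[522.2965202  196.05624324  69.        ]]
```

View pics/z1.png

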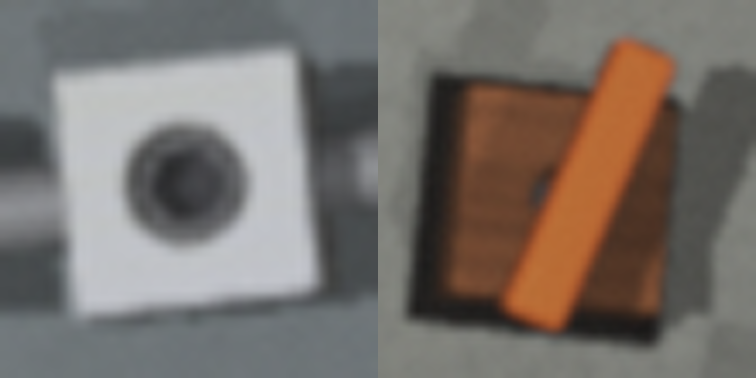

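```bash
cat >> h.py <<'E'
def st(): 
    o=ctrl.get_obs(); R=cv2.Rodrigues(np.array(o['orientation'],float))[0]; return o,R
def go(p,yaw=None):
    o,R=st(); d=(np.array(p)-o['ee_pos'])/10
    y=np.arctan2(R[1,1],R[0,1])
    print('t',round(o['t'],2),'pos',o['ee_pos'].round(1),'x',R[:,0].round(3),'jaw yaw',round(np.degrees(y),1),'q',o['qpos'].round(2),'F',np.round(o['ft_force'],1),'M',np.round(o['moment'],2),'w',round(o['width'],1))
    print('tool delta cm',(R.T@d).round(2),'|d|',np.linalg.norm(d).round(2))
    if yaw is not None:
        e=(np.radians(yaw)-y+np.pi/2)%np.pi-np.pi/2; print('tool-x turn rad',-e)
E
python3 -c "
from h import *
go([577,-196,190],64.8)
_,R=st();print(R.round(3))"
```

```text
t 0.15 pos [ 280.  -558.2  196.8] x [-0.001  0.001 -1.   ] jaw yaw -63.4 q [-1.12  0.42  1.63  0.    1.09 -0.02] F [0.7 0.6 1.1] M [ 0.02 -0.01 -0.  ] w 87.8
tool delta cm [  0.7  -19.07 -42.79] |d| 46.85
tool-x turn rad 0.9046029633933346
[[-0.001  0.448 -0.894]
 [ 0.001 -0.894 -0.448]
 [-1.    -0.001 -0.   ]]
```

Emit:
{"method": "apply_moves", "body": {
  "increments": [
    {"gripper": 100, "delta_pos": [0, -1.6, -3.6], "dr": [0, 0, 0]},
    {"gripper": 100, "delta_pos": [0, -1.6, -3.6], "dr": [0, 0, 0]},
    {"gripper": 100, "delta_pos": [0, -1.6, -3.6], "dr": [0, 0, 0]},
    {"gripper": 100, "delta_pos": [0, -1.6, -3.6], "dr": [0, 0, 0]},
    {"gripper": 100, "delta_pos": [0, -1.6, -3.6], "dr": [0, 0, 0]}
  ]
}}

```text
t: 0.57
ee_pos: [405.8, -404.9, 197.2]
orientation: [1.963, 0.464, -1.964]
ft_force: [1.3, -1.2, -0.0]
width: 88.0
```

Emit:
{"method": "apply_moves", "body": {
  "increments": [
    {"gripper": 100, "delta_pos": [0, -1.6, -3.6], "dr": [0, 0, 0]},
    {"gripper": 100, "delta_pos": [0, -1.6, -3.6], "dr": [0, 0, 0]},
    {"gripper": 100, "delta_pos": [0, -1.6, -3.6], "dr": [0, 0, 0]},
    {"gripper": 100, "delta_pos": [0, -1.6, -3.6], "dr": [0, 0, 0]},
    {"gripper": 100, "delta_pos": [0, -1.6, -3.6], "dr": [0, 0, 0]}
  ]
}}

```text
t: 0.98
ee_pos: [531.0, -252.5, 197.3]
orientation: [1.963, 0.465, -1.963]
ft_force: [0.8, -0.8, -0.3]
width: 87.2
```

Emit:
{"method": "apply_moves", "body": {
  "increments": [
    {"gripper": 100, "delta_pos": [0, -1.6, -3.4], "dr": [0, 0, 0]},
    {"gripper": 100, "delta_pos": [0, -1.5, -3.4], "dr": [0, 0, 0]},
    {"gripper": 70, "delta_pos": [0, 0, 0], "dr": [-0.124, 0, 0]},
    {"gripper": 70, "delta_pos": [0, 0, 0], "dr": [-0.124, 0, 0]},
    {"gripper": 70, "delta_pos": [0, 0, 0], "dr": [-0.124, 0, 0]}
  ]
}}

```text
t: 1.4
ee_pos: [577.4, -195.0, 196.9]
orientation: [1.72, 0.774, -1.721]
ft_force: [-0.1, -0.4, 0.8]
width: 71.1
```

Emit:
{"method": "apply_moves", "body": {
  "increments": [
    {"gripper": 70, "delta_pos": [0, 0, 0], "dr": [-0.124, 0, 0]},
    {"gripper": 70, "delta_pos": [0, 0, 0], "dr": [-0.124, 0, 0]},
    {"gripper": 70, "delta_pos": [0, 0, 0], "dr": [-0.124, 0, 0]},
    {"gripper": 70, "delta_pos": [0, 0, 0], "dr": [-0.124, 0, 0]},
    {"gripper": 70, "delta_pos": [0, 0, 0], "dr": [-0.124, 0, 0]}
  ]
}}

```text
t: 1.82
ee_pos: [576.9, -196.0, 197.0]
orientation: [1.288, 1.157, -1.289]
ft_force: [0.2, 0.4, 1.4]
width: 61.8
```

Emit:
{"method": "apply_moves", "body": {
  "increments": [
    {"gripper": 70, "delta_pos": [0, 0, 0], "dr": [-0.124, 0, 0]},
    {"gripper": 70, "delta_pos": [0, 0, 0], "dr": [-0.124, 0, 0]},
    {"gripper": 70, "delta_pos": [0, 0, 0], "dr": [-0.124, 0, 0]},
    {"gripper": 70, "delta_pos": [0, 0, 0], "dr": [-0.124, 0, 0]},
    {"gripper": 70, "delta_pos": [0, 0, 0], "dr": [-0.124, 0, 0]}
  ]
}}

```text
t: 2.23
ee_pos: [576.9, -196.0, 197.1]
orientation: [0.824, 1.41, -0.824]
ft_force: [0.0, -0.1, -0.6]
width: 61.4
```

Emit:
{"method": "apply_moves", "body": {
  "increments": [
    {"gripper": 70, "delta_pos": [0, 0, 0], "dr": [-0.124, 0, 0]},
    {"gripper": 70, "delta_pos": [0, 0, 0], "dr": [-0.124, 0, 0]},
    {"gripper": 70, "delta_pos": [0, 0, 0], "dr": [-0.124, 0, 0]},
    {"gripper": 70, "delta_pos": [0, 0, 0], "dr": [-0.124, 0, 0]},
    {"gripper": 70, "delta_pos": [0, 0, 0], "dr": [-0.124, 0, 0]}
  ]
}}

```text
t: 2.65
ee_pos: [576.9, -196.0, 197.1]
orientation: [0.344, 1.544, -0.344]
ft_force: [0.0, -0.0, 1.0]
width: 61.0
```

```bash
python3 -c "
from h import *
go([577,-196,107],64.8)"
```

```text
t 2.65 pos [ 576.9 -196.   197.1] x [-0.001  0.    -1.   ] jaw yaw 64.9 q [-0.35  0.4   1.67 -0.    1.08 -1.48] F [ 0. -0.  1.] M [-0.06 -0.13 -0.  ] w 61.0
tool delta cm [9.01 0.01 0.01] |d| 9.01
tool-x turn rad 0.0011692155579925423
```

Emit:
{"method": "apply_moves", "body": {
  "increments": [
    {"gripper": 70, "delta_pos": [2.5, 0, 0], "dr": [0, 0, 0]},
    {"gripper": 70, "delta_pos": [2.5, 0, 0], "dr": [0, 0, 0]},
    {"gripper": 70, "delta_pos": [2.0, 0, 0], "dr": [0, 0, 0]},
    {"gripper": 70, "delta_pos": [1.5, 0, 0], "dr": [0, 0, 0]},
    {"gripper": 70, "delta_pos": [0.5, 0, 0], "dr": [0, 0, 0]}
  ]
}}

```text
t: 3.07
ee_pos: [575.3, -195.4, 104.6]
orientation: [0.349, 1.547, -0.349]
ft_force: [-0.9, -0.2, 0.1]
width: 61.1
```

Emit:
{"method": "apply_moves", "body": {
  "increments": [
    {"gripper": 40, "delta_pos": [0, 0, 0], "dr": [0, 0, 0]},
    {"gripper": 35, "delta_pos": [0, 0, 0], "dr": [0, 0, 0]},
    {"gripper": 25, "delta_pos": [0, 0, 0], "dr": [0, 0, 0]},
    {"gripper": 0, "delta_pos": [0, 0, 0], "dr": [0, 0, 0]},
    {"gripper": 0, "delta_pos": [0, 0, 0], "dr": [0, 0, 0]}
  ]
}}

```text
t: 3.48
ee_pos: [577.8, -196.3, 108.4]
orientation: [0.349, 1.541, -0.349]
ft_force: [-0.7, 0.1, 0.9]
width: 31.8
```

Emit:
{"method": "apply_moves", "body": {
  "increments": [
    {"gripper": 0, "delta_pos": [0, 0, 0], "dr": [0, 0, 0]},
    {"gripper": 0, "delta_pos": [0, 0, 0], "dr": [0, 0, 0]},
    {"gripper": 0, "delta_pos": [0, 0, 0], "dr": [0, 0, 0]},
    {"gripper": 0, "delta_pos": [0, 0, 0], "dr": [0, 0, 0]},
    {"gripper": 0, "delta_pos": [0, 0, 0], "dr": [0, 0, 0]}
  ]
}}

```text
t: 3.9
ee_pos: [577.1, -196.1, 107.4]
orientation: [0.349, 1.542, -0.349]
ft_force: [0.5, -0.4, -0.1]
width: 0.8
```

```bash
python3 -c "
from h import *
go([577,-196,230],64.8)"
```

```text
t 3.9 pos [ 577.1 -196.1  107.4] x [ 0.  0. -1.] jaw yaw 64.5 q [-0.35  0.51  1.72  0.    0.9  -1.47] F [ 0.5 -0.4 -0.1] M [ 0.04 -0.15 -0.04] w 0.8
tool delta cm [-12.26   0.    -0.02] |d| 12.26
tool-x turn rad -0.0049752400692997245
```

```bash
python3 - <<'E'
from h import *
a=cam('top');b=cam('scene')
p=proj(b,[577,-196,110])[0].astype(int);q=proj(a,[577,-196,110])[0].astype(int);print(p,q)
c=lambda d,p:cv2.resize(d['img'][max(0,p[1]-50):p[1]+50,p[0]-50:p[0]+50],(400,400),interpolation=cv2.INTER_CUBIC)
save('g1.png',np.hstack([c(a,q),c(b,p)]))
E
```

```text
[239 224] [368 212]
```

View pics/g1.png

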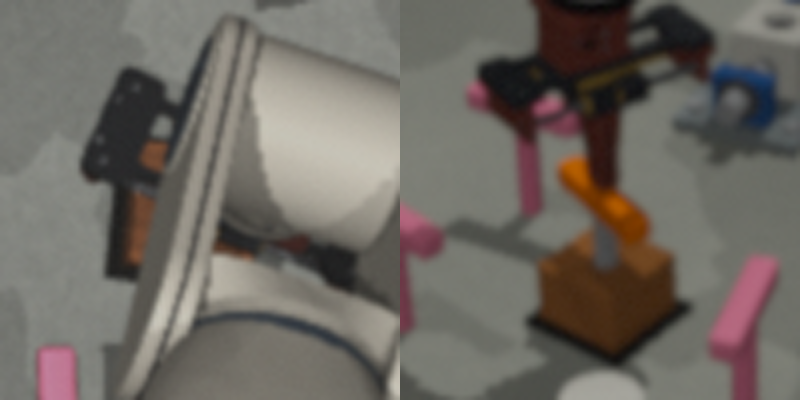

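```bash
python3 - <<'E'
from h import *
b=cam('scene');P=cloud(b)
for y in range(100,260,10):
    x=603;u,v=int(189+(x-400)/4),int(174+y/4);print(y,u,v,b['img'][v,u],P[v,u].round(0))
hsv=cv2.cvtColor(b['img'],cv2.COLOR_RGB2HSV);m=cv2.inRange(hsv,(5,170,120),(18,255,255))>0
m[:205]=0;m[245:]=0;m[:,:225]=0;m[:,260:]=0
Q=P[m];print(len(Q),np.nanmin(Q,0),np.nanmax(Q,0),np.nanmedian(Q,0))
print('handle ends expect',proj(b,[[577-49.8,-196+23.4,118],[577+49.8,-196-23.4,118]]),np.argwhere(m).min(0),np.argwhere(m).max(0))
E
```

```text
100 239 199 [17 16 20] [ 599. -225.  228.]
110 239 201 [20 16 19] [ 597. -223.  219.]
120 239 204 [47 23 19] [ 585. -207.  196.]
130 239 206 [49 21 18] [ 587. -210.  191.]
140 239 209 [49 21 17] [ 585. -207.  178.]
150 239 211 [48 20 16] [ 584. -206.  170.]
160 239 214 [48 24 19] [ 585. -209.  160.]
170 239 216 [46 21 17] [ 582. -204.  150.]
180 239 219 [53 25 18] [ 585. -211.  143.]
190 239 221 [81 37  6] [ 579. -203.  129.]
200 239 224 [121  55   0] [ 584. -210.  124.]
210 239 226 [111  52   0] [ 584. -210.  116.]
220 239 229 [94 61 46] [ 579. -205.  100.]
230 239 231 [77 71 69] [ 581. -207.   94.]
240 239 234 [74 73 72] [ 579. -206.   81.]
250 239 236 [74 73 73] [ 578. -205.   72.]
101 [ 527.82626896 -229.26660543   55.96185287] [ 628.62365368 -174.34109983  130.56089864] [ 577.3831412 -202.9058164  126.6167213]
handle ends expect [[230.73254087 214.82191941]
 [248.99222013 230.82432373]] [214 229] [235 249]
```

Emit:
{"method": "apply_moves", "body": {
  "increments": [
    {"gripper": 0, "delta_pos": [-2, 0, 0], "dr": [0, 0, 0]},
    {"gripper": 0, "delta_pos": [-2, 0, 0], "dr": [0, 0, 0]},
    {"gripper": 0, "delta_pos": [-1, 0, 0], "dr": [0, 0, 0]},
    {"gripper": 0, "delta_pos": [0, 0, 0], "dr": [0, 0, 0]},
    {"gripper": 0, "delta_pos": [0, 0, 0], "dr": [0, 0, 0]}
  ]
}}

```text
t: 4.47
ee_pos: [577.3, -196.2, 157.6]
orientation: [0.349, 1.541, -0.349]
ft_force: [-0.4, 0.2, -0.0]
width: 0.5
```

```bash
python3 - <<'E'
from h import *
go([577,-196,107],64.8)
b=cam('scene');P=cloud(b)
for v in range(188,226,2):
    print(v,[ (b['img'][v,u].tolist(),P[v,u].round(0).tolist()) for u in (236,239,242)])
p=proj(b,[577,-196,149])[0].astype(int);print(p,proj(b,[[577,-196,149],[577,-196,129]]))
save('g2.png',cv2.resize(b['img'][p[1]-40:p[1]+40,p[0]-50:p[0]+50],(800,640),interpolation=cv2.INTER_CUBIC)[:600])
E
```

```text
t 4.47 pos [ 577.3 -196.2  157.6] x [ 0.001 -0.    -1.   ] jaw yaw 64.5 q [-0.35  0.45  1.7  -0.    1.   -1.47] F [-0.4  0.2 -0. ] M [ 0.03 -0.16 -0.02] w 0.5
tool delta cm [ 5.06  0.   -0.04] |d| 5.06
tool-x turn rad -0.005026181890647852
188 [([34, 23, 19], [596.0, -234.0, 270.0]), ([34, 16, 17], [602.0, -227.0, 268.0]), ([51, 31, 27], [589.0, -192.0, 246.0])]
190 [([47, 22, 19], [580.0, -212.0, 247.0]), ([48, 23, 17], [584.0, -202.0, 243.0]), ([58, 38, 33], [592.0, -197.0, 242.0])]
192 [([50, 25, 19], [580.0, -212.0, 240.0]), ([46, 23, 18], [590.0, -210.0, 242.0]), ([60, 42, 37], [591.0, -196.0, 235.0])]
194 [([47, 21, 17], [576.0, -207.0, 229.0]), ([46, 23, 19], [585.0, -204.0, 230.0]), ([63, 48, 42], [592.0, -198.0, 229.0])]
196 [([49, 23, 20], [577.0, -209.0, 223.0]), ([45, 21, 17], [584.0, -203.0, 222.0]), ([66, 51, 46], [594.0, -202.0, 224.0])]
198 [([50, 27, 24], [576.0, -208.0, 215.0]), ([45, 21, 18], [584.0, -203.0, 215.0]), ([68, 55, 50], [590.0, -196.0, 213.0])]
200 [([52, 28, 24], [577.0, -210.0, 210.0]), ([46, 22, 18], [585.0, -206.0, 210.0]), ([69, 56, 50], [588.0, -1
[... 883 characters left out ...]
 [([176, 100, 31], [555.0, -183.0, 129.0]), ([140, 118, 102], [448.0, -11.0, -5.0]), ([123, 124, 116], [461.0, -12.0, -0.0])]
218 [([182, 95, 0], [557.0, -187.0, 124.0]), ([171, 104, 51], [571.0, -189.0, 129.0]), ([131, 121, 109], [468.0, -22.0, -1.0])]
220 [([177, 91, 0], [566.0, -199.0, 126.0]), ([180, 95, 0], [576.0, -197.0, 128.0]), ([146, 101, 72], [583.0, -190.0, 127.0])]
222 [([152, 74, 0], [573.0, -209.0, 127.0]), ([154, 76, 0], [583.0, -208.0, 129.0]), ([123, 63, 15], [589.0, -201.0, 127.0])]
224 [([115, 56, 5], [572.0, -209.0, 119.0]), ([115, 54, 0], [584.0, -210.0, 123.0]), ([108, 49, 0], [597.0, -212.0, 129.0])]
[239 214] [[239.25309525 214.43956917]
 [239.50045699 219.74383251]]
```

View pics/g2.png

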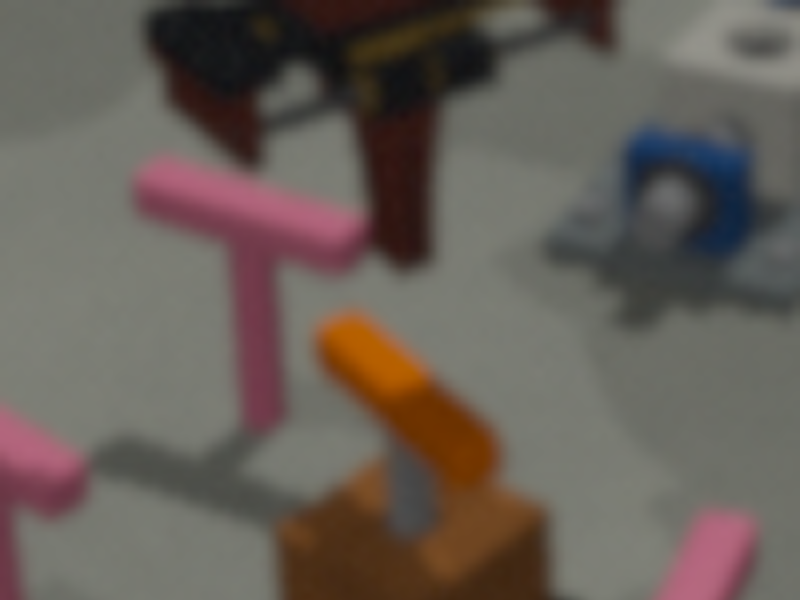

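```bash
python3 - <<'E'
from h import *
b=cam('scene')
c=np.array([280,-558.2,0]);j=np.array([.448,-.894,0]);e=np.array([0,0,1.])
for s in(50,-50): print(s,[(z,proj(b,c+s*j+e*z)[0].round(0).tolist()) for z in(189,225)])
im=cv2.imread('pics/scene0.png')[...,::-1];save('g3.png',cv2.resize(im[160:245,40:120],(640,600),interpolation=cv2.INTER_CUBIC))
for z in (149.6,165,175,180,185,190): print(z,proj(b,[[586,-200,z],[577,-209,z]]).round(1).tolist())
E
```

```text
50 [(189, [77.0, 245.0]), (225, [74.0, 234.0])]
-50 [(189, [90.0, 225.0]), (225, [87.0, 215.0])]
149.6 [[241.0, 215.7], [237.0, 216.3]]
165 [[240.8, 211.5], [236.7, 212.1]]
175 [[240.7, 208.8], [236.6, 209.4]]
180 [[240.6, 207.4], [236.5, 208.0]]
185 [[240.5, 206.1], [236.5, 206.7]]
190 [[240.5, 204.7], [236.4, 205.3]]
```

View pics/g3.png

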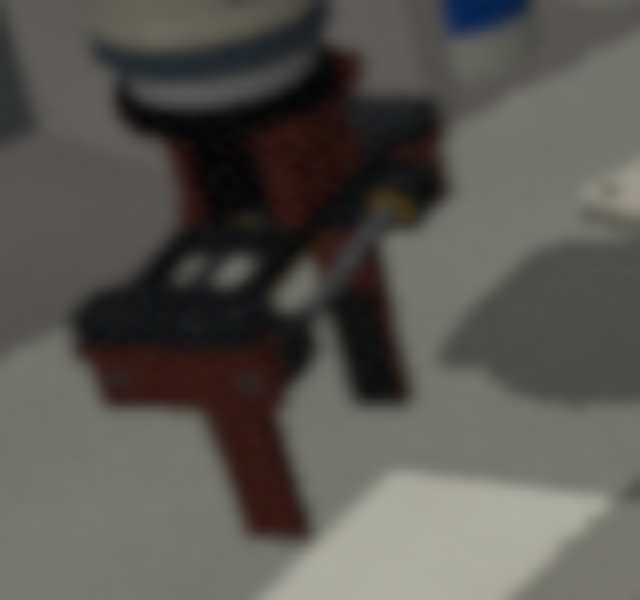

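Emit:
{"method": "apply_moves", "body": {
  "increments": [
    {"gripper": 70, "delta_pos": [0, 0, 0], "dr": [0, 0, 0]},
    {"gripper": 70, "delta_pos": [0, 0, 0], "dr": [0, 0, 0]},
    {"gripper": 70, "delta_pos": [0, 0, 0], "dr": [0, 0, 0]},
    {"gripper": 70, "delta_pos": [0, 0, 0], "dr": [0, 0, 0]},
    {"gripper": 70, "delta_pos": [0, 0, 0], "dr": [0, 0, 0]}
  ]
}}

```text
t: 4.98
ee_pos: [577.1, -196.0, 157.1]
orientation: [0.349, 1.543, -0.349]
ft_force: [-0.2, 0.4, -0.1]
width: 30.4
```

Emit:
{"method": "apply_moves", "body": {
  "increments": [
    {"gripper": 70, "delta_pos": [0.8, 0, 0], "dr": [0, 0, 0]},
    {"gripper": 70, "delta_pos": [0.8, 0, 0], "dr": [0, 0, 0]},
    {"gripper": 70, "delta_pos": [0.8, 0, 0], "dr": [0, 0, 0]},
    {"gripper": 70, "delta_pos": [0.8, 0, 0], "dr": [0, 0, 0]},
    {"gripper": 70, "delta_pos": [0.8, 0, 0], "dr": [0, 0, 0]}
  ]
}}

```text
t: 5.4
ee_pos: [576.8, -196.0, 116.1]
orientation: [0.349, 1.543, -0.349]
ft_force: [0.1, -0.1, 0.2]
width: 60.5
```

Emit:
{"method": "apply_moves", "body": {
  "increments": [
    {"gripper": 70, "delta_pos": [0.9, 0, 0], "dr": [0, 0, 0]},
    {"gripper": 70, "delta_pos": [0.9, 0, 0], "dr": [0, 0, 0]},
    {"gripper": 70, "delta_pos": [0.9, 0, 0], "dr": [0, 0, 0]},
    {"gripper": 70, "delta_pos": [0.9, 0, 0], "dr": [0, 0, 0]},
    {"gripper": 70, "delta_pos": [0.6, 0, 0], "dr": [0, 0, 0]}
  ]
}}

```text
t: 5.82
ee_pos: [576.7, -195.9, 73.9]
orientation: [0.349, 1.544, -0.349]
ft_force: [-0.7, 0.4, 0.3]
width: 61.2
```

Emit:
{"method": "apply_moves", "body": {
  "increments": [
    {"gripper": 40, "delta_pos": [0, 0, 0], "dr": [0, 0, 0]},
    {"gripper": 35, "delta_pos": [0, 0, 0], "dr": [0, 0, 0]},
    {"gripper": 32, "delta_pos": [0, 0, 0], "dr": [0, 0, 0]},
    {"gripper": 30, "delta_pos": [0, 0, 0], "dr": [0, 0, 0]},
    {"gripper": 25, "delta_pos": [0, 0, 0], "dr": [0, 0, 0]}
  ]
}}

```text
t: 6.23
ee_pos: [577.5, -196.2, 75.9]
orientation: [0.349, 1.541, -0.349]
ft_force: [-0.3, 0.4, 0.8]
width: 31.7
```

Emit:
{"method": "apply_moves", "body": {
  "increments": [
    {"gripper": 15, "delta_pos": [0, 0, 0], "dr": [0, 0, 0]},
    {"gripper": 10, "delta_pos": [0, 0, 0], "dr": [0, 0, 0]},
    {"gripper": 0, "delta_pos": [0, 0, 0], "dr": [0, 0, 0]},
    {"gripper": 0, "delta_pos": [0, 0, 0], "dr": [0, 0, 0]},
    {"gripper": 0, "delta_pos": [0, 0, 0], "dr": [0, 0, 0]}
  ]
}}

```text
t: 6.65
ee_pos: [577.5, -196.2, 75.8]
orientation: [0.349, 1.542, -0.349]
ft_force: [-0.7, 0.7, 4.1]
width: 23.6
```

```bash
python3 -c "
from h import *
go([577,-196,200],64.8)"
```

```text
t 6.65 pos [ 577.5 -196.2   75.8] x [ 0.001 -0.    -1.   ] jaw yaw 64.5 q [-0.35  0.56  1.74 -0.    0.85 -1.47] F [-0.7  0.7  4.1] M [ 0.03 -0.13 -0.02] w 23.6
tool delta cm [-12.42   0.    -0.04] |d| 12.42
tool-x turn rad -0.004959870651014997
```

Emit:
{"method": "apply_moves", "body": {
  "increments": [
    {"gripper": 0, "delta_pos": [-1, 0, 0], "dr": [0, 0, 0]},
    {"gripper": 0, "delta_pos": [-1, 0, 0], "dr": [0, 0, 0]},
    {"gripper": 0, "delta_pos": [-1, 0, 0], "dr": [0, 0, 0]},
    {"gripper": 0, "delta_pos": [-1.5, 0, 0], "dr": [0, 0, 0]},
    {"gripper": 0, "delta_pos": [-1.5, 0, 0], "dr": [0, 0, 0]}
  ]
}}

```text
t: 7.07
ee_pos: [576.8, -195.9, 136.5]
orientation: [0.349, 1.543, -0.349]
ft_force: [-0.7, -0.9, -2.6]
width: 23.7
```

Emit:
{"method": "apply_moves", "body": {
  "increments": [
    {"gripper": 0, "delta_pos": [-1.5, 0, 0], "dr": [0, 0, 0]},
    {"gripper": 0, "delta_pos": [-1.5, 0, 0], "dr": [0, 0, 0]},
    {"gripper": 0, "delta_pos": [-1.5, 0, 0], "dr": [0, 0, 0]},
    {"gripper": 0, "delta_pos": [-1, 0, 0], "dr": [0, 0, 0]},
    {"gripper": 0, "delta_pos": [-0.5, 0, 0], "dr": [0, 0, 0]}
  ]
}}

```text
t: 7.48
ee_pos: [577.9, -196.3, 197.7]
orientation: [0.348, 1.54, -0.349]
ft_force: [0.4, 0.1, -2.3]
width: 24.0
```

```bash
python3 -c "
from h import *
go([522,196,200])"
```

```text
t 7.48 pos [ 577.9 -196.3  197.7] x [ 0.003 -0.001 -1.   ] jaw yaw 64.5 q [-0.35  0.4   1.67  0.    1.07 -1.47] F [ 0.4  0.1 -2.3] M [-0.04 -0.15 -0.03] w 24.0
tool delta cm [ -0.28  33.01 -21.92] |d| 39.63
```

Emit:
{"method": "apply_moves", "body": {
  "increments": [
    {"gripper": 0, "delta_pos": [0, 1.5, -1.0], "dr": [0, 0, 0]},
    {"gripper": 0, "delta_pos": [0, 2.5, -1.66], "dr": [0, 0, 0]},
    {"gripper": 0, "delta_pos": [0, 2.5, -1.66], "dr": [0, 0, 0]},
    {"gripper": 0, "delta_pos": [0, 2.5, -1.66], "dr": [0, 0, 0]},
    {"gripper": 0, "delta_pos": [0, 2.5, -1.66], "dr": [0, 0, 0]}
  ]
}}

```text
t: 7.9
ee_pos: [556.8, -58.2, 195.1]
orientation: [0.349, 1.543, -0.349]
ft_force: [0.8, 0.6, -2.9]
width: 23.8
```

Emit:
{"method": "apply_moves", "body": {
  "increments": [
    {"gripper": 0, "delta_pos": [0, 2.5, -1.66], "dr": [0, 0, 0]},
    {"gripper": 0, "delta_pos": [0, 2.5, -1.66], "dr": [0, 0, 0]},
    {"gripper": 0, "delta_pos": [0, 2.5, -1.66], "dr": [0, 0, 0]},
    {"gripper": 0, "delta_pos": [0, 2.5, -1.66], "dr": [0, 0, 0]},
    {"gripper": 0, "delta_pos": [0, 2.5, -1.66], "dr": [0, 0, 0]}
  ]
}}

```text
t: 8.32
ee_pos: [535.7, 90.5, 195.2]
orientation: [0.349, 1.543, -0.349]
ft_force: [0.1, -0.7, -1.7]
width: 23.8
```

Emit:
{"method": "apply_moves", "body": {
  "increments": [
    {"gripper": 0, "delta_pos": [0, 2.5, -1.66], "dr": [0, 0, 0]},
    {"gripper": 0, "delta_pos": [0, 2.5, -1.66], "dr": [0, 0, 0]},
    {"gripper": 0, "delta_pos": [0, 2.5, -1.66], "dr": [0, 0, 0]},
    {"gripper": 0, "delta_pos": [0, 1.5, -1.0], "dr": [0, 0, 0]},
    {"gripper": 0, "delta_pos": [0, 0, 0], "dr": [0, 0, 0]}
  ]
}}

```text
t: 8.73
ee_pos: [520.4, 199.2, 195.2]
orientation: [0.347, 1.544, -0.346]
ft_force: [-0.6, 0.5, -1.8]
width: 23.4
```

```bash
python3 - <<'E'
from h import *
go([522,196,200])
b=cam('scene');P=cloud(b)
# shank/handle measurement
hsv=cv2.cvtColor(b['img'],cv2.COLOR_RGB2HSV);m=cv2.inRange(hsv,(5,170,100),(18,255,255))
p=proj(b,[[522,196,238],[522,196,132]]);print(p)
x,y=p[0].astype(int);M=np.zeros_like(m);M[y-25:y+25,x-25:x+25]=m[y-25:y+25,x-25:x+25];Q=P[M>0];print(len(Q),np.nanmedian(Q,0),np.nanmin(Q,0),np.nanmax(Q,0))
x,y=(p.mean(0)).astype(int);save('s1.png',cv2.resize(b['img'][y-35:y+55,x-45:x+45],(600,600),interpolation=cv2.INTER_CUBIC));print(x-45,y-35)
E
```

```text
t 8.73 pos [520.4 199.2 195.2] x [-0.     0.001 -1.   ] jaw yaw 64.7 q [ 0.34  0.33  1.78  0.    1.03 -0.79] F [-0.6  0.5 -1.8] M [ 0.04 -0.12 -0.  ] w 23.4
tool delta cm [-0.48 -0.22  0.28] |d| 0.59
[[284.50102525 139.33462717]
 [284.2058777  164.93897654]]
71 [549.45350231 177.11035774 242.24991206] [471.6849221  162.99296997 228.73470978] [572.09577358 218.90665914 260.42385388]
239 117
```

View pics/s1.png

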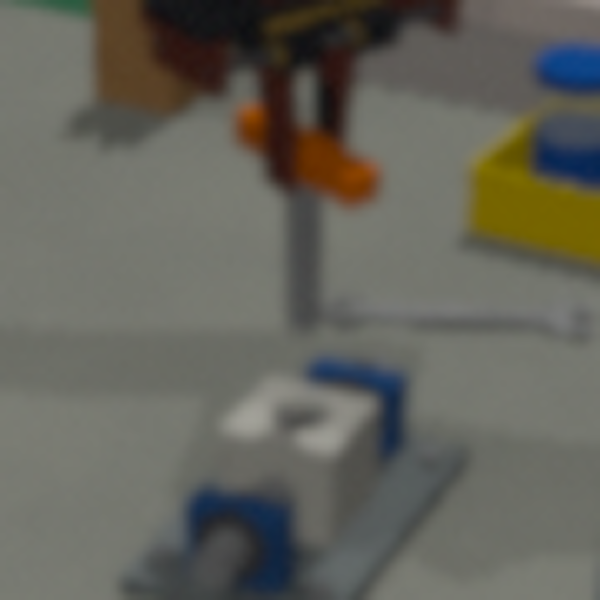

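Emit:
{"method": "apply_moves", "body": {
  "increments": [
    {"gripper": 0, "delta_pos": [0.5, -0.2, 0.3], "dr": [0, 0, 0]},
    {"gripper": 0, "delta_pos": [1, 0, 0], "dr": [0, 0, 0]},
    {"gripper": 0, "delta_pos": [1, 0, 0], "dr": [0, 0, 0]},
    {"gripper": 0, "delta_pos": [0.7, 0, 0], "dr": [0, 0, 0]},
    {"gripper": 0, "delta_pos": [0, 0, 0], "dr": [0, 0, 0]}
  ]
}}

```text
t: 9.2
ee_pos: [521.8, 191.7, 160.9]
orientation: [0.348, 1.546, -0.352]
ft_force: [-0.0, 0.6, -2.3]
width: 23.6
```

```bash
python3 - <<'E'
from h import *
go([522.2,196.1,140])
b=cam('scene');P=cloud(b);o,_=st();e=o['ee_pos']
print('proj tip',proj(b,[[e[0],e[1],e[2]-64],[e[0],e[1],e[2]+25],[522.2,196.1,75]]))
g=cv2.cvtColor(b['img'],cv2.COLOR_RGB2GRAY).astype(float)
for z in range(105,140,6):
    c=proj(b,[e[0],e[1],z])[0];v=int(round(c[1]));u0=int(c[0])-12
    print(z,c.round(1),u0,g[v,u0:u0+25].astype(int).tolist())
# collar top centre in scene
k=(abs(P[...,2]-75)<6)&(abs(P[...,0]-522)<50)&(abs(P[...,1]-196)<50)&(g>140)
cs,_=cv2.findContours(k.astype(np.uint8),0,1);q=max(cs,key=cv2.contourArea);r=cv2.approxPolyDP(cv2.convexHull(q),3,True).reshape(-1,2);W=onplane(b,r,75);print(W.round(1),W.mean(0))
save('s2.png',cv2.resize(b['img'][135:225,239:329],(600,600),interpolation=cv2.INTER_CUBIC))
a=cam('top');save('t2.png',a['img'])
E
```

```text
t 9.2 pos [521.8 191.7 160.9] x [-0.004 -0.001 -1.   ] jaw yaw 64.4 q [ 0.33  0.37  1.81 -0.    0.96 -0.79] F [-0.   0.6 -2.3] M [-0.01 -0.11  0.03] w 23.6
tool delta cm [ 2.09  0.42 -0.14] |d| 2.14
proj tip [[283.68193787 173.3268315 ]
 [283.91436681 152.28640062]
 [284.11153697 178.12200153]]
105 [283.7 171.7] 271 [106, 107, 106, 106, 107, 107, 108, 110, 109, 102, 90, 80, 75, 71, 67, 63, 57, 57, 58, 62, 64, 63, 64, 68, 74]
111 [283.7 170.3] 271 [106, 106, 107, 107, 107, 106, 105, 106, 105, 99, 87, 79, 76, 73, 74, 80, 87, 90, 92, 93, 95, 96, 97, 99, 103]
117 [283.7 168.9] 271 [107, 106, 107, 108, 107, 107, 107, 106, 105, 99, 88, 80, 75, 73, 77, 89, 98, 102, 103, 105, 103, 103, 105, 107, 108]
123 [283.7 167.5] 271 [114, 114, 114, 114, 114, 114, 113, 114, 112, 104, 91, 80, 75, 73, 81, 95, 108, 110, 109, 107, 107, 108, 113, 115, 117]
129 [283.8 166.1] 271 [119, 119, 119, 119, 118, 118, 118, 118, 116, 107, 92, 80, 74, 73, 81, 97, 107, 107, 102, 99, 99, 102, 109, 112, 114]
135 [283.8 164.7] 271 [120, 119, 120, 120, 121, 121, 120, 120, 117, 108, 93, 80, 73, 73, 80, 95, 103, 99, 92, 88, 90, 93, 100, 104, 106]
[[499.7 157.2  75. ]
 [496.9 201.1  75. ]] [498.3043975  179.13044621  75.        ]
```

View pics/s2.png

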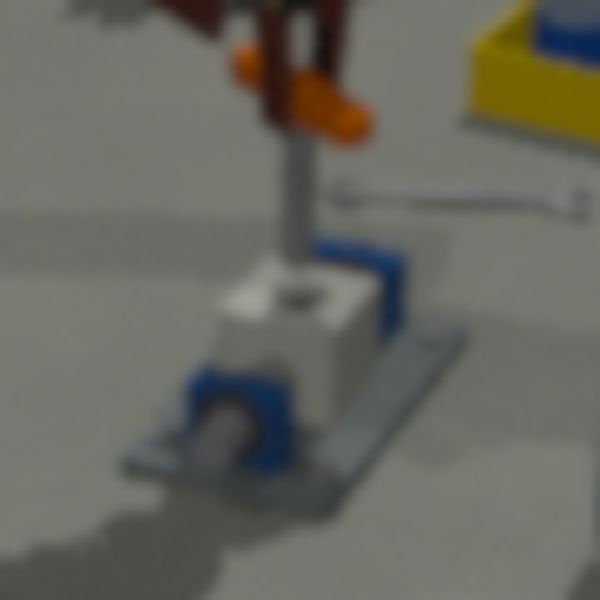

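Emit:
{"method": "apply_moves", "body": {
  "increments": [
    {"gripper": 0, "delta_pos": [0.8, 0.4, -0.1], "dr": [0, 0, 0]},
    {"gripper": 0, "delta_pos": [0.8, 0, 0], "dr": [0, 0, 0]},
    {"gripper": 0, "delta_pos": [0, 0, 0], "dr": [0, 0, 0]},
    {"gripper": 0, "delta_pos": [0, 0, 0], "dr": [0, 0, 0]},
    {"gripper": 0, "delta_pos": [0, 0, 0], "dr": [0, 0, 0]}
  ]
}}

```text
t: 9.72
ee_pos: [523.9, 197.2, 147.3]
orientation: [0.349, 1.543, -0.349]
ft_force: [-1.6, 0.3, -1.8]
width: 23.8
```

```bash
python3 -c "
from h import *
go([522.2,196.1,136])"
```

```text
t 9.72 pos [523.9 197.2 147.3] x [-0. -0. -1.] jaw yaw 64.5 q [ 0.34  0.39  1.81  0.    0.94 -0.79] F [-1.6  0.3 -1.8] M [ 0.06 -0.13 -0.02] w 23.8
tool delta cm [ 1.13 -0.17 -0.11] |d| 1.15
```

Emit:
{"method": "apply_moves", "body": {
  "increments": [
    {"gripper": 0, "delta_pos": [0.5, -0.17, -0.1], "dr": [0, 0, 0]},
    {"gripper": 0, "delta_pos": [0.5, 0, 0], "dr": [0, 0, 0]},
    {"gripper": 0, "delta_pos": [0, 0, 0], "dr": [0, 0, 0]},
    {"gripper": 0, "delta_pos": [0, 0, 0], "dr": [0, 0, 0]},
    {"gripper": 0, "delta_pos": [0, 0, 0], "dr": [0, 0, 0]}
  ]
}}

```text
t: 10.13
ee_pos: [522.3, 196.0, 137.3]
orientation: [0.349, 1.543, -0.349]
ft_force: [0.0, -0.0, -3.0]
width: 23.9
```

Emit:
{"method": "apply_moves", "body": {
  "increments": [
    {"gripper": 0, "delta_pos": [0.1, 0, 0], "dr": [0, 0, 0]},
    {"gripper": 0, "delta_pos": [0.1, 0, 0], "dr": [0, 0, 0]},
    {"gripper": 0, "delta_pos": [0, 0, 0], "dr": [0, 0, 0]},
    {"gripper": 0, "delta_pos": [0, 0, 0], "dr": [0, 0, 0]},
    {"gripper": 0, "delta_pos": [0, 0, 0], "dr": [0, 0, 0]}
  ]
}}

```text
t: 10.55
ee_pos: [522.3, 196.0, 135.4]
orientation: [0.349, 1.542, -0.349]
ft_force: [0.0, 0.5, -1.7]
width: 24.0
```

```bash
python3 -c "
from h import *
go([522.2,196.1,136])"
```

```text
t 10.55 pos [522.3 196.  135.4] x [ 0.  0. -1.] jaw yaw 64.5 q [ 0.34  0.41  1.83  0.    0.91 -0.79] F [ 0.   0.5 -1.7] M [ 0.04 -0.09 -0.06] w 24.0
tool delta cm [-0.06  0.01 -0.02] |d| 0.06
```

Settled exactly on target. Now creep down a millimetre at a time.

Emit:
{"method": "apply_moves", "body": {
  "increments": [
    {"gripper": 0, "delta_pos": [0.1, 0, 0], "dr": [0, 0, 0]},
    {"gripper": 0, "delta_pos": [0, 0, 0], "dr": [0, 0, 0]},
    {"gripper": 0, "delta_pos": [0.1, 0, 0], "dr": [0, 0, 0]},
    {"gripper": 0, "delta_pos": [0, 0, 0], "dr": [0, 0, 0]},
    {"gripper": 0, "delta_pos": [0, 0, 0], "dr": [0, 0, 0]}
  ]
}}

```text
t: 10.97
ee_pos: [522.2, 195.9, 133.3]
orientation: [0.349, 1.543, -0.349]
ft_force: [0.7, -0.5, -2.9]
width: 23.4
```

Emit:
{"method": "apply_moves", "body": {
  "increments": [
    {"gripper": 0, "delta_pos": [0.05, 0, 0], "dr": [0, 0, 0]},
    {"gripper": 0, "delta_pos": [0, 0, 0], "dr": [0, 0, 0]},
    {"gripper": 0, "delta_pos": [0.05, 0, 0], "dr": [0, 0, 0]},
    {"gripper": 0, "delta_pos": [0, 0, 0], "dr": [0, 0, 0]},
    {"gripper": 0, "delta_pos": [0, 0, 0], "dr": [0, 0, 0]}
  ]
}}

```text
t: 11.38
ee_pos: [522.3, 195.9, 132.3]
orientation: [0.349, 1.543, -0.349]
ft_force: [0.4, -0.1, -2.3]
width: 23.8
```

Emit:
{"method": "apply_moves", "body": {
  "increments": [
    {"gripper": 0, "delta_pos": [0.05, 0, 0], "dr": [0, 0, 0]},
    {"gripper": 0, "delta_pos": [0, 0, 0], "dr": [0, 0, 0]},
    {"gripper": 0, "delta_pos": [0.05, 0, 0], "dr": [0, 0, 0]},
    {"gripper": 0, "delta_pos": [0, 0, 0], "dr": [0, 0, 0]},
    {"gripper": 0, "delta_pos": [0, 0, 0], "dr": [0, 0, 0]}
  ]
}}

```text
t: 11.8
ee_pos: [522.2, 196.0, 131.4]
orientation: [0.349, 1.543, -0.349]
ft_force: [-0.4, -0.2, -2.0]
width: 24.0
```

Emit:
{"method": "apply_moves", "body": {
  "increments": [
    {"gripper": 0, "delta_pos": [0.05, 0, 0], "dr": [0, 0, 0]},
    {"gripper": 0, "delta_pos": [0, 0, 0], "dr": [0, 0, 0]},
    {"gripper": 0, "delta_pos": [0.05, 0, 0], "dr": [0, 0, 0]},
    {"gripper": 0, "delta_pos": [0, 0, 0], "dr": [0, 0, 0]},
    {"gripper": 0, "delta_pos": [0, 0, 0], "dr": [0, 0, 0]}
  ]
}}

```text
t: 12.22
ee_pos: [522.4, 196.0, 130.7]
orientation: [0.349, 1.542, -0.349]
ft_force: [-1.9, -1.5, 3.5]
width: 23.8
```

Emit:
{"method": "apply_moves", "body": {
  "increments": [
    {"gripper": 0, "delta_pos": [0, 0, 0], "dr": [-0.035, 0, 0]},
    {"gripper": 0, "delta_pos": [0, 0, 0], "dr": [-0.035, 0, 0]},
    {"gripper": 0, "delta_pos": [0, 0, 0], "dr": [-0.035, 0, 0]},
    {"gripper": 0, "delta_pos": [0, 0, 0], "dr": [-0.035, 0, 0]},
    {"gripper": 0, "delta_pos": [0, 0, 0], "dr": [0, 0, 0]}
  ]
}}

```text
t: 12.63
ee_pos: [522.1, 195.8, 130.5]
orientation: [0.238, 1.558, -0.239]
ft_force: [-2.4, -1.6, 4.2]
width: 23.7
```

```bash
python3 -c "
from h import *
go([522.2,196.1,130])"
```

```text
t 12.63 pos [522.1 195.8 130.5] x [-0. -0. -1.] jaw yaw 72.6 q [ 0.34  0.41  1.83 -0.    0.9  -0.93] F [-2.4 -1.6  4.2] M [-0.37  0.33 -0.  ] w 23.7
tool delta cm [ 0.05  0.03 -0.01] |d| 0.06
```

Emit:
{"method": "apply_moves", "body": {
  "increments": [
    {"gripper": 0, "delta_pos": [0, -0.08, -0.06], "dr": [0, 0, 0]},
    {"gripper": 0, "delta_pos": [0, 0, 0], "dr": [0, 0, 0]},
    {"gripper": 0, "delta_pos": [0, 0, 0], "dr": [0, 0, 0]},
    {"gripper": 0, "delta_pos": [0, 0, 0], "dr": [0, 0, 0]},
    {"gripper": 0, "delta_pos": [0, 0, 0], "dr": [0, 0, 0]}
  ]
}}

```text
t: 13.05
ee_pos: [521.8, 195.5, 130.5]
orientation: [0.24, 1.557, -0.239]
ft_force: [-0.6, -0.3, 2.5]
width: 23.8
```

```bash
python3 -c "
from h import *
go([522.2,196.1,130])"
```

```text
t 13.05 pos [521.8 195.5 130.5] x [ 0.001  0.    -1.   ] jaw yaw 72.5 q [ 0.34  0.41  1.83  0.    0.9  -0.93] F [-0.6 -0.3  2.5] M [ 0.05 -0.07  0.04] w 23.8
tool delta cm [0.05 0.07 0.03] |d| 0.09
```

Lateral force is gone, so it's centred. Rotate on, adding a touch of preload.

Emit:
{"method": "apply_moves", "body": {
  "increments": [
    {"gripper": 0, "delta_pos": [0.05, 0, 0], "dr": [-0.035, 0, 0]},
    {"gripper": 0, "delta_pos": [0, 0, 0], "dr": [-0.035, 0, 0]},
    {"gripper": 0, "delta_pos": [0, 0, 0], "dr": [-0.035, 0, 0]},
    {"gripper": 0, "delta_pos": [0, 0, 0], "dr": [-0.035, 0, 0]},
    {"gripper": 0, "delta_pos": [0, 0, 0], "dr": [0, 0, 0]}
  ]
}}

```text
t: 13.47
ee_pos: [521.6, 195.4, 130.1]
orientation: [0.129, 1.567, -0.129]
ft_force: [-0.5, -0.5, 5.8]
width: 23.7
```

Emit:
{"method": "apply_moves", "body": {
  "increments": [
    {"gripper": 0, "delta_pos": [0, 0, 0], "dr": [-0.035, 0, 0]},
    {"gripper": 0, "delta_pos": [0, 0, 0], "dr": [-0.035, 0, 0]},
    {"gripper": 0, "delta_pos": [0, 0, 0], "dr": [-0.035, 0, 0]},
    {"gripper": 0, "delta_pos": [0, 0, 0], "dr": [0, 0, 0]},
    {"gripper": 0, "delta_pos": [0, 0, 0], "dr": [0, 0, 0]}
  ]
}}

```text
t: 13.88
ee_pos: [521.4, 195.4, 129.8]
orientation: [0.048, 1.57, -0.048]
ft_force: [-1.1, -0.6, 3.5]
width: 23.4
```

```bash
python3 -c "
from h import *
go([522.2,196.1,130])"
```

```text
t 13.88 pos [521.4 195.4 129.8] x [-0. -0. -1.] jaw yaw 86.5 q [ 0.34  0.41  1.83  0.    0.9  -1.17] F [-1.1 -0.6  3.5] M [-0.08  0.21 -0.02] w 23.4
tool delta cm [-0.02  0.08  0.08] |d| 0.11
```

Emit:
{"method": "apply_moves", "body": {
  "increments": [
    {"gripper": 0, "delta_pos": [0.03, 0, 0], "dr": [-0.035, 0, 0]},
    {"gripper": 0, "delta_pos": [0, 0, 0], "dr": [-0.035, 0, 0]},
    {"gripper": 0, "delta_pos": [0, 0, 0], "dr": [-0.035, 0, 0]},
    {"gripper": 0, "delta_pos": [0, 0, 0], "dr": [0, 0, 0]},
    {"gripper": 0, "delta_pos": [0, 0, 0], "dr": [0, 0, 0]}
  ]
}}

```text
t: 14.3
ee_pos: [521.1, 195.5, 129.0]
orientation: [-0.034, 1.571, 0.034]
ft_force: [-0.3, 1.8, -2.1]
width: 24.1
```

Emit:
{"method": "apply_moves", "body": {
  "increments": [
    {"gripper": 0, "delta_pos": [0.1, 0, 0], "dr": [0, 0, 0]},
    {"gripper": 0, "delta_pos": [0, 0, 0], "dr": [0, 0, 0]},
    {"gripper": 0, "delta_pos": [0.1, 0, 0], "dr": [0, 0, 0]},
    {"gripper": 0, "delta_pos": [0, 0, 0], "dr": [0, 0, 0]},
    {"gripper": 0, "delta_pos": [0, 0, 0], "dr": [0, 0, 0]}
  ]
}}

```text
t: 14.72
ee_pos: [521.2, 195.4, 127.4]
orientation: [-0.035, 1.571, 0.035]
ft_force: [-1.1, 1.0, -2.6]
width: 23.5
```

```bash
python3 -c "
from h import *
go([522.2,196.1,119])"
```

```text
t 14.72 pos [521.2 195.4 127.4] x [-0.  0. -1.] jaw yaw 92.6 q [ 0.34  0.42  1.83  0.    0.89 -1.28] F [-1.1  1.  -2.6] M [ 0.59  0.16 -0.01] w 23.5
tool delta cm [0.84 0.06 0.1 ] |d| 0.85
```

Emit:
{"method": "apply_moves", "body": {
  "increments": [
    {"gripper": 0, "delta_pos": [0.1, 0, 0], "dr": [-0.02, 0, 0]},
    {"gripper": 0, "delta_pos": [0.1, 0, 0], "dr": [0, 0, 0]},
    {"gripper": 0, "delta_pos": [0.1, 0, 0], "dr": [0, 0, 0]},
    {"gripper": 0, "delta_pos": [0, 0, 0], "dr": [0, 0, 0]},
    {"gripper": 0, "delta_pos": [0, 0, 0], "dr": [0, 0, 0]}
  ]
}}

```text
t: 15.13
ee_pos: [521.3, 195.4, 124.4]
orientation: [-0.051, 1.571, 0.051]
ft_force: [-1.4, 2.6, -2.1]
width: 23.7
```

```bash
python3 -c "
from h import *
go([522.2,196.1,119])"
```

```text
t 15.13 pos [521.3 195.4 124.4] x [-0. -0. -1.] jaw yaw 93.7 q [ 0.34  0.42  1.83  0.    0.89 -1.3 ] F [-1.4  2.6 -2.1] M [0.64 0.28 0.04] w 23.7
tool delta cm [0.54 0.07 0.09] |d| 0.55
```

Emit:
{"method": "apply_moves", "body": {
  "increments": [
    {"gripper": 0, "delta_pos": [0.1, 0.04, -0.02], "dr": [0, 0, 0]},
    {"gripper": 0, "delta_pos": [0.1, 0, 0], "dr": [0, 0, 0]},
    {"gripper": 0, "delta_pos": [0.1, 0, 0], "dr": [0, 0, 0]},
    {"gripper": 0, "delta_pos": [0, 0, 0], "dr": [0, 0, 0]},
    {"gripper": 0, "delta_pos": [0, 0, 0], "dr": [0, 0, 0]}
  ]
}}

```text
t: 15.55
ee_pos: [521.2, 195.6, 121.3]
orientation: [-0.051, 1.57, 0.051]
ft_force: [-1.1, 0.8, -3.2]
width: 23.8
```

Emit:
{"method": "apply_moves", "body": {
  "increments": [
    {"gripper": 0, "delta_pos": [0.05, 0, 0], "dr": [0, 0, 0]},
    {"gripper": 0, "delta_pos": [0, 0, 0], "dr": [0, 0, 0]},
    {"gripper": 0, "delta_pos": [0.05, 0, 0], "dr": [0, 0, 0]},
    {"gripper": 0, "delta_pos": [0, 0, 0], "dr": [0, 0, 0]},
    {"gripper": 0, "delta_pos": [0, 0, 0], "dr": [0, 0, 0]}
  ]
}}

```text
t: 15.97
ee_pos: [521.2, 195.7, 120.6]
orientation: [-0.051, 1.57, 0.051]
ft_force: [-1.3, -0.8, -2.2]
width: 24.0
```

```bash
python3 -c "
from h import *
go([522.2,196.1,119])"
```

```text
t 15.97 pos [521.2 195.7 120.6] x [-0. -0. -1.] jaw yaw 93.7 q [ 0.34  0.43  1.84 -0.    0.88 -1.3 ] F [-1.3 -0.8 -2.2] M [0.06 0.19 0.02] w 24.0
tool delta cm [0.16 0.04 0.1 ] |d| 0.19
```

Emit:
{"method": "apply_moves", "body": {
  "increments": [
    {"gripper": 0, "delta_pos": [0.05, 0, 0], "dr": [0, 0, 0]},
    {"gripper": 0, "delta_pos": [0, 0, 0], "dr": [0, 0, 0]},
    {"gripper": 0, "delta_pos": [0.05, 0, 0], "dr": [0, 0, 0]},
    {"gripper": 0, "delta_pos": [0, 0, 0], "dr": [0, 0, 0]},
    {"gripper": 0, "delta_pos": [0, 0, 0], "dr": [0, 0, 0]}
  ]
}}

```text
t: 16.38
ee_pos: [521.2, 195.7, 119.5]
orientation: [-0.051, 1.57, 0.051]
ft_force: [-0.3, -0.1, -1.7]
width: 24.0
```

Emit:
{"method": "apply_moves", "body": {
  "increments": [
    {"gripper": 0, "delta_pos": [0.05, 0, 0], "dr": [0, 0, 0]},
    {"gripper": 0, "delta_pos": [0, 0, 0], "dr": [0, 0, 0]},
    {"gripper": 0, "delta_pos": [0, 0, 0], "dr": [0, 0, 0]},
    {"gripper": 0, "delta_pos": [0, 0, 0], "dr": [0, 0, 0]},
    {"gripper": 0, "delta_pos": [0, 0, 0], "dr": [0, 0, 0]}
  ]
}}

```text
t: 16.8
ee_pos: [521.2, 195.7, 119.0]
orientation: [-0.051, 1.57, 0.051]
ft_force: [-0.6, -0.2, -2.4]
width: 23.6
```

Emit:
{"method": "apply_moves", "body": {
  "increments": [
    {"gripper": 0, "delta_pos": [0.05, 0, 0], "dr": [0, 0, 0]},
    {"gripper": 0, "delta_pos": [0, 0, 0], "dr": [0, 0, 0]},
    {"gripper": 0, "delta_pos": [0, 0, 0], "dr": [0, 0, 0]},
    {"gripper": 0, "delta_pos": [0, 0, 0], "dr": [0, 0, 0]},
    {"gripper": 0, "delta_pos": [0, 0, 0], "dr": [0, 0, 0]}
  ]
}}

```text
t: 17.22
ee_pos: [521.4, 195.8, 118.8]
orientation: [-0.051, 1.57, 0.051]
ft_force: [-2.3, -1.1, 2.6]
width: 23.8
```

Emit:
{"method": "apply_moves", "body": {
  "increments": [
    {"gripper": 0, "delta_pos": [0.04, 0, 0], "dr": [0, 0, 0]},
    {"gripper": 0, "delta_pos": [0, 0, 0], "dr": [0, 0, 0]},
    {"gripper": 0, "delta_pos": [0, 0, 0], "dr": [0, 0, 0]},
    {"gripper": 0, "delta_pos": [0, 0, 0], "dr": [0, 0, 0]},
    {"gripper": 0, "delta_pos": [0, 0, 0], "dr": [0, 0, 0]}
  ]
}}

```text
t: 17.63
ee_pos: [521.5, 195.8, 118.7]
orientation: [-0.051, 1.57, 0.051]
ft_force: [-2.1, -1.1, 6.6]
width: 23.9
```

```bash
python3 -c "
from h import *
go([522.2,196.1,119])"
```

```text
t 17.63 pos [521.5 195.8 118.7] x [ 0.001  0.    -1.   ] jaw yaw 93.7 q [ 0.34  0.43  1.84 -0.    0.87 -1.3 ] F [-2.1 -1.1  6.6] M [-0.4   0.52 -0.01] w 23.9
tool delta cm [-0.03  0.03  0.07] |d| 0.08
```

Emit:
{"method": "apply_moves", "body": {
  "increments": [
    {"gripper": 0, "delta_pos": [-0.04, -0.01, -0.04], "dr": [0, 0, 0]},
    {"gripper": 0, "delta_pos": [0, 0, 0], "dr": [0.03, 0, 0]},
    {"gripper": 0, "delta_pos": [0, 0, 0], "dr": [0.03, 0, 0]},
    {"gripper": 0, "delta_pos": [0, 0, 0], "dr": [0.03, 0, 0]},
    {"gripper": 0, "delta_pos": [0, 0, 0], "dr": [0.03, 0, 0]}
  ]
}}

```text
t: 18.05
ee_pos: [521.2, 195.7, 118.8]
orientation: [0.044, 1.57, -0.044]
ft_force: [-1.6, -1.4, 2.7]
width: 23.9
```

Emit:
{"method": "apply_moves", "body": {
  "increments": [
    {"gripper": 0, "delta_pos": [0, 0, 0], "dr": [0.03, 0, 0]},
    {"gripper": 0, "delta_pos": [0, 0, 0], "dr": [0.03, 0, 0]},
    {"gripper": 0, "delta_pos": [0, 0, 0], "dr": [0.03, 0, 0]},
    {"gripper": 0, "delta_pos": [0, 0, 0], "dr": [0.03, 0, 0]},
    {"gripper": 0, "delta_pos": [0, 0, 0], "dr": [0, 0, 0]}
  ]
}}

```text
t: 18.47
ee_pos: [521.2, 195.7, 118.8]
orientation: [0.138, 1.566, -0.138]
ft_force: [-0.9, -1.8, 2.4]
width: 23.5
```

```bash
python3 -c "
from h import *
go([522.2,196.1,119])"
```

```text
t 18.47 pos [521.2 195.7 118.8] x [ 0.001  0.    -1.   ] jaw yaw 79.9 q [ 0.34  0.43  1.84 -0.    0.87 -1.06] F [-0.9 -1.8  2.4] M [-0.25  0.15  0.  ] w 23.5
tool delta cm [-0.02  0.06  0.09] |d| 0.11
```

Emit:
{"method": "apply_moves", "body": {
  "increments": [
    {"gripper": 0, "delta_pos": [0, -0.02, 0], "dr": [0.03, 0, 0]},
    {"gripper": 0, "delta_pos": [0, 0, 0], "dr": [0.03, 0, 0]},
    {"gripper": 0, "delta_pos": [0, 0, 0], "dr": [0.03, 0, 0]},
    {"gripper": 0, "delta_pos": [0, 0, 0], "dr": [0.03, 0, 0]},
    {"gripper": 0, "delta_pos": [0, 0, 0], "dr": [0.03, 0, 0]}
  ]
}}

```text
t: 18.88
ee_pos: [521.3, 195.6, 118.8]
orientation: [0.256, 1.555, -0.255]
ft_force: [-0.4, -0.8, 1.4]
width: 24.1
```

Emit:
{"method": "apply_moves", "body": {
  "increments": [
    {"gripper": 0, "delta_pos": [0, 0, 0], "dr": [0.03, 0, 0]},
    {"gripper": 0, "delta_pos": [0, 0, 0], "dr": [0.03, 0, 0]},
    {"gripper": 0, "delta_pos": [0, 0, 0], "dr": [0.03, 0, 0]},
    {"gripper": 0, "delta_pos": [0, 0, 0], "dr": [0.03, 0, 0]},
    {"gripper": 0, "delta_pos": [0, 0, 0], "dr": [0, 0, 0]}
  ]
}}

```text
t: 19.3
ee_pos: [521.3, 195.6, 118.8]
orientation: [0.349, 1.542, -0.349]
ft_force: [-1.0, -1.3, 2.7]
width: 23.7
```

```bash
python3 -c "
from h import *
go([522.2,196.1,119])"
```

```text
t 19.3 pos [521.3 195.6 118.8] x [ 0.001  0.    -1.   ] jaw yaw 64.5 q [ 0.34  0.43  1.84  0.    0.87 -0.79] F [-1.  -1.3  2.7] M [-0.19  0.04  0.01] w 23.7
tool delta cm [-0.02  0.08  0.06] |d| 0.11
```

Emit:
{"method": "apply_moves", "body": {
  "increments": [
    {"gripper": 0, "delta_pos": [0, 0, 0], "dr": [0.03, 0, 0]},
    {"gripper": 0, "delta_pos": [0, 0, 0], "dr": [0.03, 0, 0]},
    {"gripper": 0, "delta_pos": [0, 0, 0], "dr": [0.03, 0, 0]},
    {"gripper": 0, "delta_pos": [0, 0, 0], "dr": [0.03, 0, 0]},
    {"gripper": 0, "delta_pos": [0, 0, 0], "dr": [0.03, 0, 0]}
  ]
}}

```text
t: 19.72
ee_pos: [521.3, 195.6, 118.8]
orientation: [0.466, 1.519, -0.465]
ft_force: [-0.7, -0.0, 2.5]
width: 24.2
```

```bash
python3 -c "
from h import *
go([522.2,196.1,119]);print(st()[0]['joint_torque'])"
```

```text
t 19.72 pos [521.3 195.6 118.8] x [ 0.001  0.    -1.   ] jaw yaw 55.9 q [ 0.34  0.43  1.84 -0.    0.87 -0.64] F [-0.7 -0.   2.5] M [-0.17 -0.08  0.03] w 24.2
tool delta cm [-0.02  0.09  0.04] |d| 0.1
[  0.30077465 -48.83569837 -22.25166857   0.27186516  -0.20411129
  -0.4105262 ]
```

Emit:
{"method": "apply_moves", "body": {
  "increments": [
    {"gripper": 0, "delta_pos": [0, 0, 0], "dr": [0.02, 0, 0]},
    {"gripper": 0, "delta_pos": [0, 0, 0], "dr": [0.02, 0, 0]},
    {"gripper": 0, "delta_pos": [0, 0, 0], "dr": [0.02, 0, 0]},
    {"gripper": 0, "delta_pos": [0, 0, 0], "dr": [0.02, 0, 0]},
    {"gripper": 0, "delta_pos": [0, 0, 0], "dr": [0, 0, 0]}
  ]
}}

```text
t: 20.13
ee_pos: [521.2, 195.6, 118.7]
orientation: [0.529, 1.505, -0.528]
ft_force: [-0.4, 0.1, 2.8]
width: 23.8
```

```bash
python3 -c "
from h import *
go([522.2,196.1,119]);print(st()[0]['joint_torque'])"
```

```text
t 20.13 pos [521.2 195.6 118.7] x [ 0.001  0.    -1.   ] jaw yaw 51.3 q [ 0.34  0.43  1.84  0.    0.87 -0.56] F [-0.4  0.1  2.8] M [-0.09 -0.31  0.03] w 23.8
tool delta cm [-0.03  0.1   0.05] |d| 0.11
[  0.3631046  -48.28410029 -21.31465852   0.22886252   0.18413445
   0.27326007]
```

Emit:
{"method": "apply_moves", "body": {
  "increments": [
    {"gripper": 0, "delta_pos": [0, 0, 0], "dr": [0.02, 0, 0]},
    {"gripper": 0, "delta_pos": [0, 0, 0], "dr": [0.02, 0, 0]},
    {"gripper": 0, "delta_pos": [0, 0, 0], "dr": [0.02, 0, 0]},
    {"gripper": 0, "delta_pos": [0, 0, 0], "dr": [0, 0, 0]},
    {"gripper": 0, "delta_pos": [0, 0, 0], "dr": [0, 0, 0]}
  ]
}}

```text
t: 20.55
ee_pos: [521.2, 195.5, 118.8]
orientation: [0.575, 1.493, -0.574]
ft_force: [2.4, 0.2, 3.7]
width: 23.8
```

```bash
python3 -c "
from h import *
go([522.2,196.1,119])"
```

```text
t 20.55 pos [521.2 195.5 118.8] x [ 0.001  0.    -1.   ] jaw yaw 47.9 q [ 0.34  0.43  1.84  0.    0.87 -0.5 ] F [2.4 0.2 3.7] M [-0.01 -0.57 -0.03] w 23.8
tool delta cm [-0.02  0.11  0.04] |d| 0.12
```

Emit:
{"method": "apply_moves", "body": {
  "increments": [
    {"gripper": 0, "delta_pos": [0, 0.03, 0.02], "dr": [0.02, 0, 0]},
    {"gripper": 0, "delta_pos": [0, 0, 0], "dr": [0.02, 0, 0]},
    {"gripper": 0, "delta_pos": [0, 0, 0], "dr": [0.02, 0, 0]},
    {"gripper": 0, "delta_pos": [0, 0, 0], "dr": [0, 0, 0]},
    {"gripper": 0, "delta_pos": [0, 0, 0], "dr": [0, 0, 0]}
  ]
}}

```text
t: 20.97
ee_pos: [521.3, 195.5, 118.7]
orientation: [0.622, 1.48, -0.621]
ft_force: [1.2, -0.5, 5.5]
width: 24.2
```

```bash
python3 -c "
from h import *
go([522.2,196.1,119])"
```

```text
t 20.97 pos [521.3 195.5 118.7] x [ 0.  0. -1.] jaw yaw 44.4 q [ 0.34  0.43  1.84  0.    0.87 -0.44] F [ 1.2 -0.5  5.5] M [-0.13 -0.33  0.02] w 24.2
tool delta cm [-0.03  0.1   0.02] |d| 0.11
```

Emit:
{"method": "apply_moves", "body": {
  "increments": [
    {"gripper": 0, "delta_pos": [-0.02, 0, 0.02], "dr": [0.02, 0, 0]},
    {"gripper": 0, "delta_pos": [0, 0, 0], "dr": [0.02, 0, 0]},
    {"gripper": 0, "delta_pos": [0, 0, 0], "dr": [0.02, 0, 0]},
    {"gripper": 0, "delta_pos": [0, 0, 0], "dr": [0, 0, 0]},
    {"gripper": 0, "delta_pos": [0, 0, 0], "dr": [0, 0, 0]}
  ]
}}

```text
t: 21.38
ee_pos: [521.3, 195.4, 118.8]
orientation: [0.668, 1.466, -0.668]
ft_force: [0.0, 0.2, 3.6]
width: 24.0
```

```bash
python3 -c "
from h import *
go([522.2,196.1,119])"
```

```text
t 21.38 pos [521.3 195.4 118.8] x [ 0.  0. -1.] jaw yaw 41.0 q [ 0.34  0.43  1.84  0.    0.87 -0.38] F [0.  0.2 3.6] M [ 0.09 -0.41 -0.01] w 24.0
tool delta cm [-0.02  0.11  0.01] |d| 0.11
```

Emit:
{"method": "apply_moves", "body": {
  "increments": [
    {"gripper": 0, "delta_pos": [0, 0, 0], "dr": [0.02, 0, 0]},
    {"gripper": 0, "delta_pos": [0, 0, 0], "dr": [0.02, 0, 0]},
    {"gripper": 0, "delta_pos": [0, 0, 0], "dr": [0.02, 0, 0]},
    {"gripper": 0, "delta_pos": [0, 0, 0], "dr": [0, 0, 0]},
    {"gripper": 0, "delta_pos": [0, 0, 0], "dr": [0, 0, 0]}
  ]
}}

```text
t: 21.8
ee_pos: [521.4, 195.4, 118.8]
orientation: [0.714, 1.45, -0.714]
ft_force: [1.4, 0.9, 2.7]
width: 24.3
```

```bash
python3 -c "
from h import *
go([522.2,196.1,119])"
```

```text
t 21.8 pos [521.4 195.4 118.8] x [ 0.  0. -1.] jaw yaw 37.6 q [ 0.34  0.43  1.84  0.    0.87 -0.32] F [1.4 0.9 2.7] M [ 0.11 -0.57 -0.05] w 24.3
tool delta cm [-0.02  0.11 -0.  ] |d| 0.11
```

Emit:
{"method": "apply_moves", "body": {
  "increments": [
    {"gripper": 0, "delta_pos": [0, 0.04, 0.01], "dr": [0.02, 0, 0]},
    {"gripper": 0, "delta_pos": [0, 0, 0], "dr": [0.02, 0, 0]},
    {"gripper": 0, "delta_pos": [0, 0, 0], "dr": [0.02, 0, 0]},
    {"gripper": 0, "delta_pos": [0, 0, 0], "dr": [0, 0, 0]},
    {"gripper": 0, "delta_pos": [0, 0, 0], "dr": [0, 0, 0]}
  ]
}}

```text
t: 22.22
ee_pos: [521.5, 195.5, 118.7]
orientation: [0.76, 1.434, -0.76]
ft_force: [0.0, -0.2, 4.4]
width: 23.7
```

```bash
python3 -c "
from h import *
go([522.2,196.1,119])"
```

```text
t 22.22 pos [521.5 195.5 118.7] x [-0. -0. -1.] jaw yaw 34.1 q [ 0.34  0.43  1.84  0.    0.87 -0.26] F [ 0.  -0.2  4.4] M [-0.13 -0.18  0.01] w 23.7
tool delta cm [-0.03  0.09 -0.01] |d| 0.1
```

Emit:
{"method": "apply_moves", "body": {
  "increments": [
    {"gripper": 0, "delta_pos": [-0.01, 0, 0], "dr": [0.02, 0, 0]},
    {"gripper": 0, "delta_pos": [0, 0, 0], "dr": [0.02, 0, 0]},
    {"gripper": 0, "delta_pos": [0, 0, 0], "dr": [0.02, 0, 0]},
    {"gripper": 0, "delta_pos": [0, 0, 0], "dr": [0, 0, 0]},
    {"gripper": 0, "delta_pos": [0, 0, 0], "dr": [0, 0, 0]}
  ]
}}

```text
t: 22.63
ee_pos: [521.5, 195.5, 118.8]
orientation: [0.806, 1.416, -0.806]
ft_force: [-0.6, -0.6, 1.8]
width: 24.0
```

```bash
python3 -c "
from h import *
go([522.2,196.1,119])"
```

```text
t 22.63 pos [521.5 195.5 118.8] x [-0. -0. -1.] jaw yaw 30.7 q [ 0.34  0.43  1.84 -0.    0.87 -0.2 ] F [-0.6 -0.6  1.8] M [-0.13 -0.18  0.1 ] w 24.0
tool delta cm [-0.02  0.09 -0.02] |d| 0.09
```

Mz has risen to 0.10; I'll use finer steps from here.

Emit:
{"method": "apply_moves", "body": {
  "increments": [
    {"gripper": 0, "delta_pos": [0, 0, 0], "dr": [0.015, 0, 0]},
    {"gripper": 0, "delta_pos": [0, 0, 0], "dr": [0.015, 0, 0]},
    {"gripper": 0, "delta_pos": [0, 0, 0], "dr": [0, 0, 0]},
    {"gripper": 0, "delta_pos": [0, 0, 0], "dr": [0, 0, 0]},
    {"gripper": 0, "delta_pos": [0, 0, 0], "dr": [0, 0, 0]}
  ]
}}

```text
t: 23.05
ee_pos: [521.5, 195.5, 118.8]
orientation: [0.829, 1.407, -0.829]
ft_force: [-1.3, -1.0, 1.4]
width: 23.6
```

```bash
python3 -c "
from h import *
go([522.2,196.1,119])"
```

```text
t 23.05 pos [521.5 195.5 118.8] x [-0. -0. -1.] jaw yaw 29.0 q [ 0.34  0.43  1.84 -0.    0.87 -0.17] F [-1.3 -1.   1.4] M [-0.18 -0.15  0.3 ] w 23.6
tool delta cm [-0.02  0.09 -0.02] |d| 0.09
```

Emit:
{"method": "apply_moves", "body": {
  "increments": [
    {"gripper": 0, "delta_pos": [0, 0, 0], "dr": [0, 0, 0]},
    {"gripper": 0, "delta_pos": [0, 0, 0], "dr": [-0.02, 0, 0]},
    {"gripper": 0, "delta_pos": [0, 0, 0], "dr": [-0.02, 0, 0]},
    {"gripper": 0, "delta_pos": [0, 0, 0], "dr": [-0.02, 0, 0]},
    {"gripper": 0, "delta_pos": [0, 0, 0], "dr": [0, 0, 0]}
  ]
}}

```text
t: 23.47
ee_pos: [521.6, 195.5, 118.8]
orientation: [0.782, 1.426, -0.782]
ft_force: [-0.8, -1.2, 0.4]
width: 23.6
```

```bash
python3 -c "
from h import *
go([522.2,196.1,119])"
```

```text
t 23.47 pos [521.6 195.5 118.8] x [-0.  0. -1.] jaw yaw 32.5 q [ 0.34  0.43  1.84  0.    0.87 -0.23] F [-0.8 -1.2  0.4] M [-0.2  -0.04 -0.  ] w 23.6
tool delta cm [-0.02  0.08 -0.02] |d| 0.09
```

Torque is relaxed. Opening gradually.

Emit:
{"method": "apply_moves", "body": {
  "increments": [
    {"gripper": 30, "delta_pos": [0, 0, 0], "dr": [0, 0, 0]},
    {"gripper": 34, "delta_pos": [0, 0, 0], "dr": [0, 0, 0]},
    {"gripper": 40, "delta_pos": [0, 0, 0], "dr": [0, 0, 0]},
    {"gripper": 50, "delta_pos": [0, 0, 0], "dr": [0, 0, 0]},
    {"gripper": 60, "delta_pos": [0, 0, 0], "dr": [0, 0, 0]}
  ]
}}

```text
t: 23.88
ee_pos: [521.7, 195.6, 118.8]
orientation: [0.783, 1.425, -0.783]
ft_force: [0.3, -0.6, 0.0]
width: 45.2
```

Emit:
{"method": "apply_moves", "body": {
  "increments": [
    {"gripper": 70, "delta_pos": [0, 0, 0], "dr": [0, 0, 0]},
    {"gripper": 70, "delta_pos": [0, 0, 0], "dr": [0, 0, 0]},
    {"gripper": 70, "delta_pos": [0, 0, 0], "dr": [0, 0, 0]},
    {"gripper": 70, "delta_pos": [0, 0, 0], "dr": [0, 0, 0]},
    {"gripper": 70, "delta_pos": [0, 0, 0], "dr": [0, 0, 0]}
  ]
}}

```text
t: 24.3
ee_pos: [521.7, 195.5, 118.9]
orientation: [0.783, 1.425, -0.783]
ft_force: [-0.9, 0.1, 0.9]
width: 61.7
```

Emit:
{"method": "apply_moves", "body": {
  "increments": [
    {"gripper": 70, "delta_pos": [-0.5, 0, 0], "dr": [0, 0, 0]},
    {"gripper": 70, "delta_pos": [-1, 0, 0], "dr": [0, 0, 0]},
    {"gripper": 70, "delta_pos": [-2, 0, 0], "dr": [0, 0, 0]},
    {"gripper": 70, "delta_pos": [-2, 0, 0], "dr": [0, 0, 0]},
    {"gripper": 70, "delta_pos": [-2, 0, 0], "dr": [0, 0, 0]}
  ]
}}

```text
t: 24.72
ee_pos: [521.7, 195.6, 195.5]
orientation: [0.783, 1.425, -0.783]
ft_force: [0.2, 0.5, -0.8]
width: 61.4
```

```bash
python3 - <<'E'
from h import *
go([522,196,200])
b=cam('scene');P=cloud(b)
hsv=cv2.cvtColor(b['img'],cv2.COLOR_RGB2HSV);m=cv2.inRange(hsv,(5,170,90),(18,255,255))>0
m&=(abs(P[...,0]-522)<70)&(abs(P[...,1]-196)<70)&(P[...,2]>100)
Q=P[m];print(len(Q),np.nanmedian(Q,0),np.nanpercentile(Q[:,2],[2,50,98]))
print(proj(b,[522,196,161]),np.argwhere(m).mean(0)[::-1])
save('f1.png',cv2.resize(b['img'][125:215,239:329],(600,600),interpolation=cv2.INTER_CUBIC))
E
```

```text
t 24.72 pos [521.7 195.6 195.5] x [ 0.  0. -1.] jaw yaw 32.4 q [ 0.34  0.33  1.78  0.    1.03 -0.23] F [ 0.2  0.5 -0.8] M [ 0.01 -0.11 -0.05] w 61.4
tool delta cm [-0.45  0.05 -0.02] |d| 0.45
81 [529.6280769  177.75240526 167.03294786] [154.8934565  167.03294786 172.48139164]
[[284.28511929 158.07654849]] [283.87654321 158.82716049]
```

View pics/f1.png

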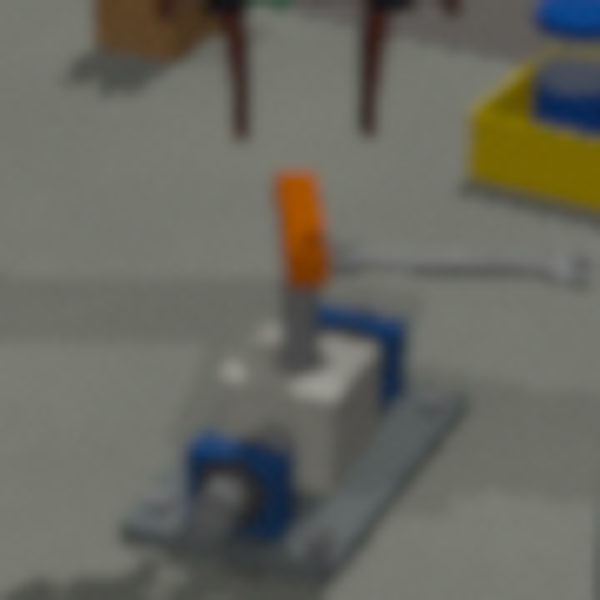

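Emit:
{"method": "apply_moves", "body": {
  "increments": [
    {"gripper": 70, "delta_pos": [-1, 0, 0], "dr": [0, 0, 0]},
    {"gripper": 70, "delta_pos": [-1, 0, 0], "dr": [0, 0, 0]},
    {"gripper": 70, "delta_pos": [0, 0, 0], "dr": [0, 0, 0]},
    {"gripper": 70, "delta_pos": [0, 0, 0], "dr": [0, 0, 0]},
    {"gripper": 70, "delta_pos": [0, 0, 0], "dr": [0, 0, 0]}
  ]
}}

```text
t: 25.18
ee_pos: [521.2, 195.4, 213.2]
orientation: [0.782, 1.426, -0.784]
ft_force: [0.5, -0.0, 0.1]
width: 61.3
```

```bash
python3 -c "
from h import *
print(ctrl.close_job())"
```

```text
the job is handed in; nothing more can be done
None
```

The orange key is standing upright and released in the tightened cap screw. I handed the job in at about 25 s of the 64 s allowed; no verdict was reported.

- **Seating:** the key met the lead-in at about 2 mm depth. I centred it by the side forces and turned it counter-clockwise under about 6–8 N until it dropped in. It then went down another 12 mm to the bottom, about 14 mm below the mouth.
- **Tightening:** I turned it clockwise about 1.13 rad at the hand. The torque then rose from near 0 to 0.10 and 0.30 N m, which I took as the stop. I held it, backed off 0.06 rad inside the play so the torque fell to zero, and opened the gripper.
- **Last checks:** the handle top measured about 172 mm, as expected for a key fully home. The last picture shows the key upright and the fingers clear of it, and the final wrist force was near zero.

**What failed or disagreed:**
- The first grasp closed on air. The fingertips sit about 34 mm higher than the reported tool position implies, in both places I compared, so I corrected for that from the images.
- I could not read the screw angle itself. That it is tight rests on the torque rise, and the 0.06 N m turning friction was too small to see in the sensor noise.
- I made no separate measurement of whether the bystanders moved. My path stayed clear of them, and the wrist forces showed no unexpected contact.

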